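# Close a duplicating flask over a partial cast

### The job

Get the partial cast (the larger yellow stone cast, with teeth missing from its row) ready for duplicating: stand it centred on the platform of the flask base, then set the sleeve over it with its slots on the pins, push it down against the sprung seal and turn it clockwise until it locks. Do not let the sleeve press on the cast, and leave the smaller full-arch cast where it is.

Things in the scene. Friction and masses are not known exactly. Their poses are not given: they have to be found in the camera images.
- flask_base: Grey plastic flask base, screwed to the worktop: flange 116 mm across, 8 mm thick, with two ears along its x axis (164 mm over the ears, a steel screw in each), and on it a round platform 90 mm across whose flat top is 30 mm above the worktop (edge bevelled 3 mm). Origin: centre of its underside, on the worktop; z up; x through ears and pins.
- platform (a point): Centre of the platform's flat top, 30 mm above the worktop; axes as flask_base.
- pin (a point): Steel bayonet pin, 6 mm thick, standing 5.5 mm out of the platform's side at +x, over an ear, its axis 22 mm above the worktop; an equal pin at -x. This point: where the pin leaves the platform (45 mm from the centre).
- seal (a point): Centre of the top of the black sprung seal ring (107 mm across) that lies round the platform. Its top is 17 mm above the worktop when free and can be pressed down 7 mm to a stop (3.5 N to begin, 12 N fully down).
- flask_sleeve: Flask sleeve, 250 g, half-turn symmetric: aluminium tube open at both ends, 62 mm tall, inside 93 mm (1.7 mm to spare all round the platform), outside 103 mm, with a black bridge handle over its top. Origin: centre of the lower rim; z up; x along the handle. On the free seal its rim is 17 mm above the worktop, pushed fully down 10 mm, locked about 14 mm.
- slot (a point): Middle of a slot mouth in the sleeve's lower rim, 12.5 mm wide, under the +x end of the handle (another under the -x end): the handle must lie along the ears for the pins to enter. The slot is J-shaped: with the rim pushed below 11.5 mm the sleeve turns 45 degrees (0.785 rad) clockwise seen from above to a stop; let go there, it springs up 3 to 4 mm and is locked.
- handle (a point): Middle of the sleeve's handle bar, 92 mm above the lower rim; axes as flask_sleeve. The bar runs along x, is 14 mm thick (y) and 12 mm high; its underside is 24 mm above the tube's top rim.
- gap_cast: Partial cast: yellow stone cast of a jaw with gaps on both sides of its row of teeth (the other casts lying about have full rows); 62 mm (x) by 72 mm (y), 29 mm tall, no point more than 42 mm from the centre. Origin: centre of its underside; z up. Flat back at -x, blunt nose at +x. Grip it across x (62 mm), low, where its sides are upright (below 12 mm).
- full_cast: Smaller yellow stone cast with a full row of teeth, 52 by 58 by 28 mm, to be left alone. Origin: centre of its underside.

How it is judged:
On the way, in this order (a step that is already met when the one before it is completed fails the run):
1. the partial cast stands on the platform, let go (horizontal distance between gap_cast and platform below 0.007 m and z of gap_cast in the frame of platform between -0.003 and 0.003 m and contact force between the fingers and gap_cast below 0.05 N), for 0.2 s.
2. the sleeve is over the platform with the pins in its slots, pushed down against the seal (horizontal distance between flask_sleeve and platform below 0.004 m and z of flask_sleeve in the frame of flask_base below 0.0165 m), for 0.1 s.
At the end, for the whole second after the job is handed in: The partial cast stands upright on the platform within 7 mm of its centre; the sleeve round it is level, centred within 4 mm, its lower rim 12.8 to 15.8 mm above the worktop (pins seated in the slots' ends) and turned 38 to 54 degrees from the line of the ears; both at rest (horizontal distance between gap_cast and platform below 0.007 m and z of gap_cast in the frame of platform between -0.003 and 0.003 m and angle between gap_cast's own z axis and vertical below 0.06 rad and horizontal distance between flask_sleeve and platform below 0.004 m and z of flask_sleeve in the frame of flask_base between 0.0128 and 0.0158 m and angle between flask_sleeve's own z axis and vertical below 0.05 rad and angle between the x axis of flask_sleeve and the x axis of flask_base, either way round between 0.66 and 0.95 rad and linear speed of each of flask_sleeve, gap_cast below 0.01 m/s); the robot touches nothing.
It fails at once if the sleeve pressed on the partial cast with more than 10 N (contact force between flask_sleeve and gap_cast above 10 N).
It fails at once if the small full-arch cast was moved more than 20 mm (distance of full_cast from where it was at the start of the episode above 0.02 m).
It also fails if it takes over 56 s, if anything falls off the work surface, if the arm or the gripper's body presses on something with over 40 N, if the wrist force passes 120 N, or if a joint passes its speed limit or range.

### The arm

A 7-joint arm with a two-finger parallel gripper is mounted at the origin on a cart in front of the work surface, level with it; the furniture and walls round the work are solid. World frame = base frame: x ahead of the robot, y to its left, z up, the work surface at z = 0. Lengths are in m, angles in rad, forces in N, time in s.
With the tool pointing down it reaches from about 0.425 to 0.875 m from the base axis. Payload 9.9 kg.
Tool frame: the origin (TCP) lies at the very end of the fingers, on their centre line; the grasp point (between the pads) lies 19 mm behind it; z points along the fingers, y is the line along which they close (so a half turn about z gives the same grasp; the last joint's range is limited). The gripper opens to 85 mm and grips with 20 to 120 N. Pads are 22 mm wide; open, the fingers measure 114 mm over their backs; the gripper's body (76 mm by 85 mm) begins 54 mm behind the grasp point. The pads swing forward as they close: fully open they stand 13 mm farther back than shut.
Start: joints at [1.199, 0.576, 0.025, 1.437, -0.015, 1.129, -0.057], TCP at [0.192, -0.647, 0.231] pointing down, gripper open.
Joint ranges: [-2.76, 2.76], [-0.34, 2.15], [-1.52, 1.57], [0.19, 2.46], [-1.09, 4.23], [0.17, 1.99], [-2.82, 2.82]. Speed limits (rad/s): [2.22, 2.22, 3.01, 3.01, 3.14, 3.14, 3.14].

### API

Orientations are given as [roll, pitch, yaw] about the fixed x, y, z axes, in that order (R = Rz(yaw) Ry(pitch) Rx(roll)).
In Python, from workcell import robot gives the robot as it stands. The module is installed in compiled form; this text tells all that it offers.
- The arm moves only by the shell command python3 -m crank 'ROWS' [FORCE]. ROWS is JSON, one flat list of numbers, 5 for each row, row after row: the opening, from 0 (shut) to 1 (fully open), then the shift along the world's x, y, z in cm, then the turn about the world's z in units of 5 degrees (1.0 is 5 degrees). In form: [claw, dx, dy, dz, roll, claw, dx, dy, dz, roll, ...]. A call has 1 to 12 rows; each row shifts and turns the commanded pose from where the row before left it; what a row does not reach is not made up. A row lasts 1/8 s, in which the tool goes at most 62.5 mm and 10.7 degrees, less where a joint would pass 70% of its speed; a pose out of reach is approached as far as the arm can. A call with a gripper value outside its range is refused whole. The fingers move at their own pace and stop on an object; FORCE is the grip in N (left out, the last holds). Time passes only in rows, so rows that do not move let the fingers close. It gives the time, the measured TCP pose, the force, the opening and the grip force at its end, in the units of the state.
- robot.sense(): the state, without advancing time (a new reading comes with each control period).
- robot.read_camera(name): name is "scene" or "top" or "wrist"; returns the picture (400x640x3 uint8, blue, green, red); there is no depth.
- robot.camera_params(name): a dict with "fx", "fy", "cx", "cy" (pixels), "D" ([k1, k2, p1, p2, k3] as OpenCV has them; the pictures are not rectified), "world_to_cam" (4x4, takes a point from world to camera coordinates). Camera axes: x right, y down, z forward; pixel columns grow to the right and rows downward; lengths in m; the calibration is good to about 2 mm. A picture is of the moment at which its call begins: read the wrist's pose just before it. camera_params takes no time and is no camera call; for the wrist camera it gives the pose at the moment of the call.
- robot.close_job(): hands the job in; it is judged then, once.
The state is a dict: "time": time; "joint_pos": joint angles; "qvel": joint speeds; "joint_torque": joint torques, N m; "ee_pos": TCP position; "ee_rot": TCP orientation; "ft_force": force on the tool from outside, world axes, zero at the start; "moment": the same for the moment, N m; "grip_width": finger opening in m; "grasp_force": force on a finger pad.
Only numpy, scipy, OpenCV 4.12 (cv2) and the standard library are available. Lean on these libraries where they do the work, as an engineer would, in place of code of your own. Each camera call takes 0.05 s, during which the arm holds its last target. There are 200 camera calls.

## Working session

There is one attempt and no reset: what is moved stays moved. The work goes in short steps, Python scripts to look and compute and a shell command to move; the robot and the scene stay as the last step left them, time stands still between calls to the robot, and variables do not carry over. Pictures are saved under pics/ and viewed, at most 10 in all, crops included, and the job is handed in when it is done.

```bash
mkdir -p pics
cat > h.py <<'E'
import numpy as np, cv2
from workcell import robot
def shot(n):
    p=robot.camera_params(n); im=robot.read_camera(n); return im.copy(),p
def ray(p,uv):
    K=np.array([[p['fx'],0,p['cx']],[0,p['fy'],p['cy']],[0,0,1.]])
    u=cv2.undistortPoints(np.array(uv,float).reshape(-1,1,2),K,np.array(p['D'],float)).reshape(-1,2)
    T=np.linalg.inv(np.array(p['world_to_cam'])); d=np.c_[u,np.ones(len(u))]@T[:3,:3].T
    return T[:3,3],d
def onz(p,uv,z):
    o,d=ray(p,uv); return o+d*((z-o[2])/d[:,2])[:,None]
def tri(a,b):
    (o1,d1),(o2,d2)=a,b; A=np.zeros((3,3));r=np.zeros(3)
    for o,d in((o1,d1),(o2,d2)):
        d=d.ravel()/np.linalg.norm(d);P=np.eye(3)-np.outer(d,d);A+=P;r+=P@o
    return np.linalg.solve(A,r)
def proj(p,X):
    K=np.array([[p['fx'],0,p['cx']],[0,p['fy'],p['cy']],[0,0,1.]]);T=np.array(p['world_to_cam'])
    return cv2.projectPoints(np.array(X,float).reshape(-1,1,3),cv2.Rodrigues(T[:3,:3])[0],T[:3,3],K,np.array(p['D'],float))[0].reshape(-1,2)
E
python3 - <<'E'
from h import *
for n in('top','scene'):
    im,p=shot(n); cv2.imwrite(f'pics/{n}0.png',im)
    T=np.linalg.inv(p['world_to_cam']);print(n,T.round(3).tolist(),p['fx'],p['D'])
s=robot.sense();print(s['time'],s['ee_pos'],s['ee_rot'],s['grip_width'])
E
```

```text
top [[-0.007, -0.994, 0.105, 0.478], [-1.0, 0.007, -0.002, 0.135], [0.002, -0.105, -0.994, 1.068], [0.0, 0.0, 0.0, 1.0]] 439.97048563929474 [-0.02509475  0.          0.          0.          0.        ]
scene [[0.8, -0.461, 0.386, 0.22], [-0.601, -0.608, 0.519, -0.322], [-0.005, -0.647, -0.763, 0.733], [0.0, 0.0, 0.0, 1.0]] 380.6824614781126 [0.01410383 0.         0.         0.         0.        ]
0.1 [ 0.19151336 -0.64685285  0.23054055] [-3.14013067e+00  5.68050192e-05  2.87824679e-01] 0.08535454742187458
```

View pics/top0.png

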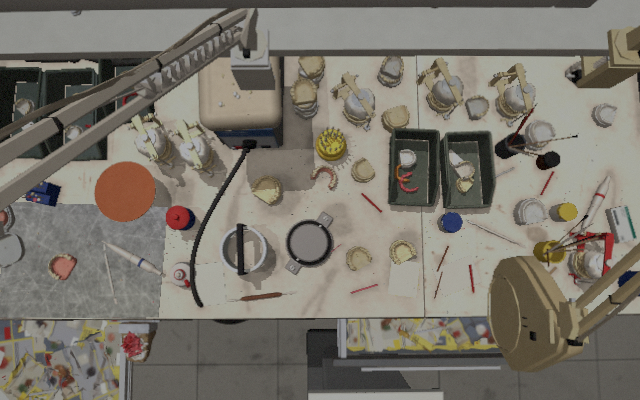

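View pics/scene0.png

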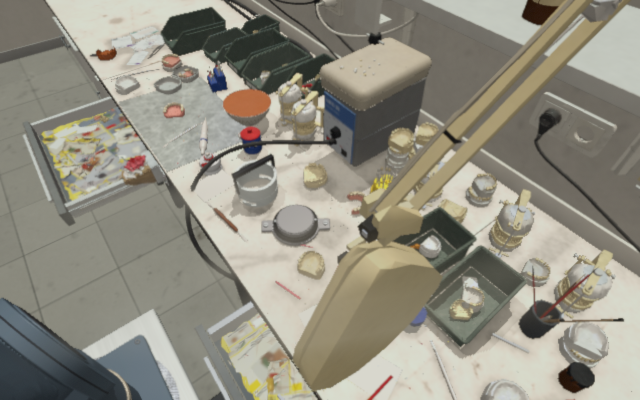

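The top view shows the sleeve near (243,249), the flask base at (310,242), and cast candidates at (266,189), (358,260), (403,252) and (364,170). I'll enlarge that region.

Run:
```python
from h import *
im=cv2.imread('pics/top0.png')[150:290,225:425]
cv2.imwrite('pics/c1.png',cv2.resize(im,None,fx=4,fy=4,interpolation=cv2.INTER_CUBIC))
im=cv2.imread('pics/scene0.png')[140:290,180:380]
cv2.imwrite('pics/c2.png',cv2.resize(im,None,fx=4,fy=4,interpolation=cv2.INTER_CUBIC))
p=robot.camera_params('top')
for n,uv in dict(sl=(243,249),base=(310,242),A=(266,189),B=(358,260),C=(403,252)).items(): print(n,onz(p,[uv],0.02).round(3))
```

```text
sl [[0.486 0.311 0.02 ]]
base [[0.501 0.152 0.02 ]]
A [[0.629 0.257 0.02 ]]
B [[0.458 0.038 0.02 ]]
C [[ 0.476 -0.069  0.02 ]]
```

View pics/c1.png

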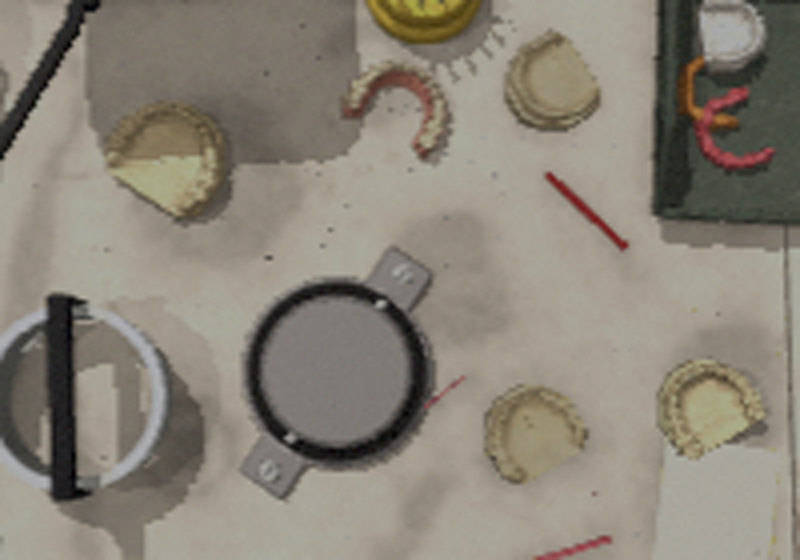

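View pics/c2.png

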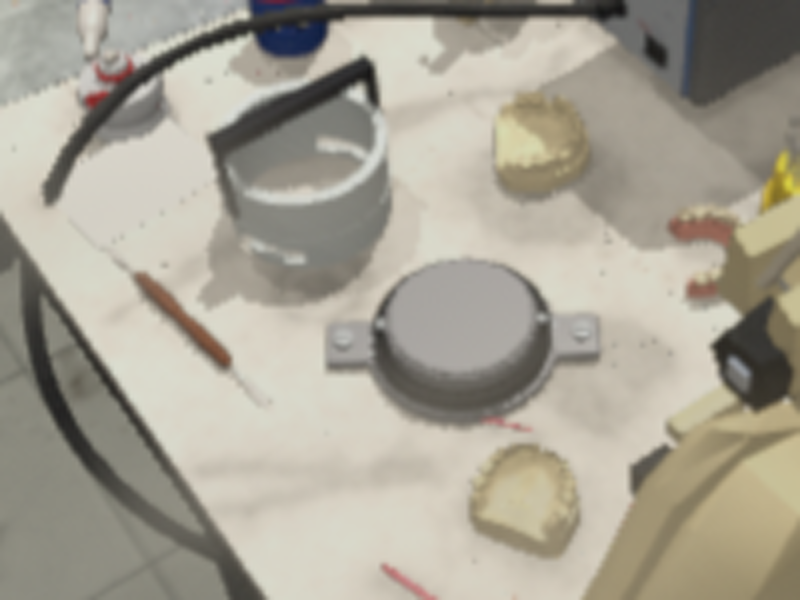

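The crops show that cast A, at crop (170,160), is the largest (about 72 mm). B at (535,435) and C at (710,405) are about 58 mm. The base ears run diagonally from (270,470) to (405,270), and the sleeve handle lies roughly along image vertical at x=62. Before moving I'll check how high the lamp is.

Run:
```python
from h import *
a=robot.camera_params('top');b=robot.camera_params('scene')
# lamp: hinge knob / head ends guesses
for u,v in [((575,345),(370,232)),((525,265),(330,385)),((490,300),(310,370))]:
    print(tri(ray(a,[u]),ray(b,[v])).round(3))
for z in(.2,.4,.6): print(z,onz(a,[(490,310),(530,258),(575,355),(535,368)],z).round(2).tolist())
im,p=shot('wrist');cv2.imwrite('pics/w0.png',im);T=np.linalg.inv(p['world_to_cam']);print(T.round(3))
# ears, screws: triangulate screws & handle ends
top=lambda c:(225+c[0]/4,150+c[1]/4); sc=lambda c:(180+c[0]/4,140+c[1]/4)
for n,u,v in [('screwR',(403,272),(582,336)),('screwL',(268,470),(343,340)),('hEndA',(66,300),(368,65)),('hEndB',(66,494),(217,145)),('pinR',(381,303),(541,318)),('pinL',(291,438),(381,324))]:
    print(n,tri(ray(a,[top(u)]),ray(b,[sc(v)])).round(4))
```

```text
[ 0.356 -0.201  0.487]
[ 0.38 -0.24  0.22]
[ 0.343 -0.194  0.179]
0.2 [[0.36, -0.2, 0.2], [0.46, -0.28, 0.2], [0.27, -0.36, 0.2], [0.25, -0.28, 0.2]]
0.4 [[0.39, -0.12, 0.4], [0.47, -0.19, 0.4], [0.32, -0.25, 0.4], [0.3, -0.19, 0.4]]
0.6 [[0.42, -0.05, 0.6], [0.47, -0.09, 0.6], [0.37, -0.13, 0.6], [0.36, -0.09, 0.6]]
[[ 0.284 -0.926 -0.249  0.254]
 [-0.959 -0.274 -0.071 -0.628]
 [-0.002  0.259 -0.966  0.373]
 [ 0.     0.     0.     1.   ]]
screwR [0.5595 0.1133 0.0049]
screwL [0.4419 0.1948 0.0089]
hEndA [0.5382 0.3015 0.0978]
hEndB [0.4324 0.3009 0.0939]
pinR [0.5396 0.127  0.0239]
pinL [0.4611 0.1803 0.0244]
```

Run:
```python
from h import *
a=robot.camera_params('top');b=robot.camera_params('scene')
for z in np.arange(.2,.75,.05): 
    X=onz(a,[(488,290),(530,258),(580,340),(535,370),(640,225)],z)
    print(round(z,2),X[:,:2].round(2).tolist(),proj(b,X).round(0).tolist())
A=cv2.imread('pics/top0.png')[220:390,460:640];B=cv2.imread('pics/scene0.png')[180:400,280:460]
A=cv2.resize(A,(400,378));B=cv2.resize(B,(400,489))
o=np.zeros((489,800,3),np.uint8);o[:378,:400]=A;o[:,400:]=B
cv2.imwrite('pics/l.png',o)
```

```text
0.2 [[0.4, -0.2], [0.46, -0.28], [0.3, -0.38], [0.25, -0.28], [0.53, -0.51]] [[371.0, 335.0], [447.0, 358.0], [413.0, 521.0], [321.0, 474.0], [649.0, 495.0]]
0.25 [[0.41, -0.18], [0.46, -0.26], [0.31, -0.35], [0.26, -0.26], [0.52, -0.48]] [[367.0, 307.0], [443.0, 329.0], [408.0, 482.0], [317.0, 438.0], [640.0, 457.0]]
0.3 [[0.41, -0.16], [0.46, -0.24], [0.32, -0.32], [0.27, -0.24], [0.52, -0.44]] [[364.0, 277.0], [438.0, 298.0], [402.0, 439.0], [313.0, 399.0], [631.0, 416.0]]
0.35 [[0.41, -0.14], [0.46, -0.21], [0.33, -0.29], [0.29, -0.21], [0.52, -0.4]] [[359.0, 243.0], [433.0, 262.0], [396.0, 392.0], [308.0, 355.0], [621.0, 370.0]]
0.4 [[0.42, -0.12], [0.47, -0.19], [0.34, -0.26], [0.3, -0.19], [0.51, -0.36]] [[354.0, 205.0], [427.0, 222.0], [389.0, 340.0], [303.0, 307.0], [610.0, 320.0]]
0.45 [[0.42, -0.1], [0.47, -0.16], [0.35, -0.23], [0.31, -0.16], [0.51, -0.33]] [[349.0, 162.0], [420.0, 178.0], [381.0, 282.0], [297.0, 253.0], [598.0, 264.0]]
0.5 [[0.43, -0.08], [0.47, -0.14], [0.36, -0.2], [0.33, -0.14], [0.51, -0.29]] [[343.0, 114.0], [412.0, 127.0], [373.0, 216.0], [291.0, 192.0], [585.0, 200.0]]
0.55 [[0.43, -0.06], [0.47, -0.12], [0.37, -0.17], [0.34, -0.11], [0.51, -0.25]] [[336.0, 57.0], [403.0, 68.0], [363.0, 142.0], [284.0, 122.0], [570.0, 128.0]]
0.6 [[0.44, -0.04], [0.47, -0.09], [0.38, -0.14], [0.35, -0.09], [0.5, -0.21]] [[327.0, -8.0], [393.0, -0.0], [351.0, 57.0], [275.0, 41.0], [553.0, 45.0]]
0.65 [[0.44, -0.03], [0.47, -0.07], [0.39, -0.11], [0.37, -0.07], [0.5, -0.18]] [[318.0, -86.0], [382.0, -81.0], [338.0, -43.0], [265.0, -53.0], [534.0, -52.0]]
0.7 [[0.44, -0.01], [0.47, -0.04], [0.4, -0.08], [0.38, -0.04], [0.5, -0.14]] [[306.0, -180.0], [367.0, -178.0], [323.0, -162.0], [253.0, -166.0], [511.0, -167.0]]
```

View pics/l.png

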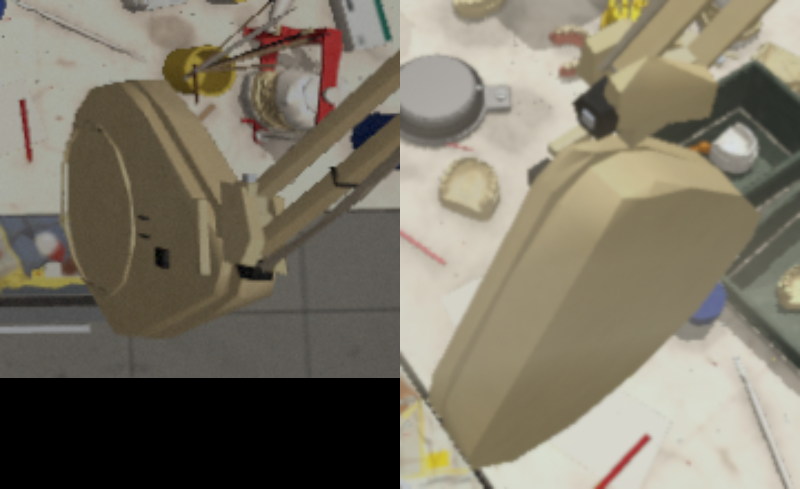

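The lamp crop shows its tan head with the knob at top (575,341) / scene (372,230). I'll locate the lamp bars by intersecting the two views.

Run:
```python
from h import *
a=robot.camera_params('top');b=robot.camera_params('scene')
def cut(line,pts):
    o,d=ray(b,line);n=np.cross(d[0],d[1]);O,D=ray(a,pts)
    return (O+D*(((o-O)@n)/(D@n))[:,None]).round(3)
pts=[(579,305),(600,285),(638,249)]
for L in ([(455,140),(600,0)],[(410,170),(540,0)],[(440,210),(600,0)]): print(cut(L,pts).tolist())
for z in(.5,.6,.7,.8,.9):
    print(z,onz(a,[(245,20),(125,105),(5,195)],z).round(2).tolist(),proj(b,onz(a,[(245,20),(125,105),(5,195)],z)).round(0).tolist())
s=robot.sense();print(s)
```

```text
[[0.408, -0.196, 0.508], [0.435, -0.204, 0.541], [0.477, -0.216, 0.592]]
[[0.409, -0.19, 0.517], [0.436, -0.194, 0.556], [0.477, -0.199, 0.615]]
[[0.402, -0.221, 0.465], [0.433, -0.222, 0.511], [0.477, -0.224, 0.581]]
0.5 [[0.79, 0.23, 0.5], [0.67, 0.39, 0.5], [0.55, 0.55, 0.5]] [[390.0, -48.0], [286.0, -57.0], [191.0, -66.0]]
0.6 [[0.74, 0.21, 0.6], [0.64, 0.35, 0.6], [0.54, 0.47, 0.6]] [[381.0, -114.0], [279.0, -120.0], [186.0, -126.0]]
0.7 [[0.68, 0.2, 0.7], [0.61, 0.3, 0.7], [0.53, 0.4, 0.7]] [[367.0, -211.0], [268.0, -213.0], [179.0, -215.0]]
0.8 [[0.63, 0.18, 0.8], [0.57, 0.26, 0.8], [0.51, 0.33, 0.8]] [[344.0, -370.0], [251.0, -364.0], [166.0, -360.0]]
0.9 [[0.57, 0.16, 0.9], [0.54, 0.21, 0.9], [0.5, 0.26, 0.9]] [[301.0, -677.0], [217.0, -659.0], [140.0, -645.0]]
{'time': 0.15, 'joint_pos': array([ 1.19921409,  0.57632613,  0.02487706,  1.43771509, -0.01500276,
        1.12898662, -0.05650611]), 'qvel': array([ 0.00045248, -0.00342544,  0.0019703 , -0.00166594, -0.00061494,
        0.00042378,  0.00048459]), 'joint_torque': array([ 1.89943661e-03, -7.66268706e+01,  2.25251131e+00, -2.86180544e+01,
        1.55773357e-02,  9.97864525e-03, -2.08512247e-07]), 'ee_pos': array([ 0.19148219, -0.64691708,  0.23064994]), 'ee_rot': array([-3.14034455e+00,  7.22464407e-05,  2.87784053e-01]), 'ft_force': array([ 0.23576816,  0.3999837 , -0.61598026]), 'moment': array([0.01955798, 0.01157614, 0.02388493]), 'grasp_force': 0.0, 'grip_width': 0.08565060731744832}
```

View pics/w0.png

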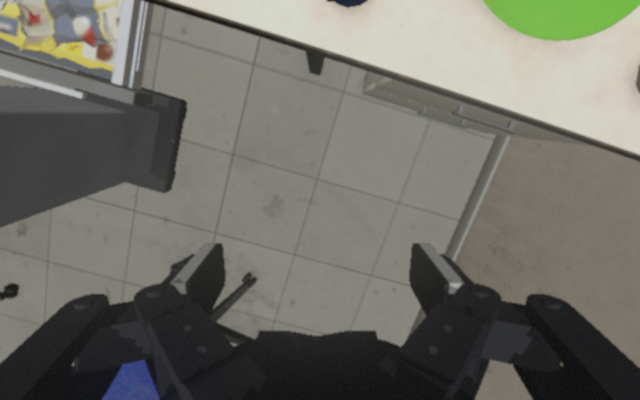

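The wrist view shows only floor and table edge, so nothing there yet. The lamp head and bars stand at about (0.3–0.47, -0.2, 0.3–0.6), rising away from the robot. I'll go up and pass over them at a small radius.

```bash
python3 -m crank '[1,0,0,6,0, 1,0,0,6,0, 1,0,0,6,0, 1,-0.5,2,6,0, 1,-1,3.5,6,0, 1,-1,3.5,6,0, 1,-1,3.5,6,0, 1,-1,3.5,6,0, 1,-1,3.5,0,0, 1,-0.5,2,0,0, 1,0,0,0,0]'; python3 -c "
from h import *;s=robot.sense();print(s['joint_pos'].round(3),s['ee_pos'],s['ee_rot'])"
```

```text
time: 1.52
ee_pos: [0.1328, -0.4377, 0.6495]
ee_rot: [3.099, -0.001, 0.288]
ft_force: [0.3, -0.6, -0.7]
grip_width: 0.0852
grasp_force: 0.0
[ 0.922  0.145  0.334  1.009 -0.051  1.952 -0.051] [ 0.13283213 -0.43769032  0.64951627] [ 3.09856269e+00 -1.25796409e-03  2.88408797e-01]
```

```bash
python3 -m crank '[0,4.7,3.8,0,1, 0,5.5,2.8,0,1, 0,4.8,3.5,0,1, 0,3.5,3.3,0,1, 0,0,0,0,0]'
python3 - <<'E'
from h import *
s=robot.sense();print(s['joint_pos'].round(3))
im,p=shot('wrist');t,_=shot('top');o=np.zeros((500,800,3),np.uint8);o[:500]=cv2.resize(t,(800,500));o[:250,400:]=cv2.resize(im,(400,250));cv2.imwrite('pics/s1.png',o)
E
```

```text
time: 2.15
ee_pos: [0.3217, -0.3032, 0.6472]
ee_rot: [3.103, -0.001, 0.644]
ft_force: [-1.5, -0.2, -0.3]
grip_width: 0.0002
grasp_force: 0.0
[ 0.563  0.115  0.099  1.041 -0.002  1.948 -0.266]
```

View pics/s1.png

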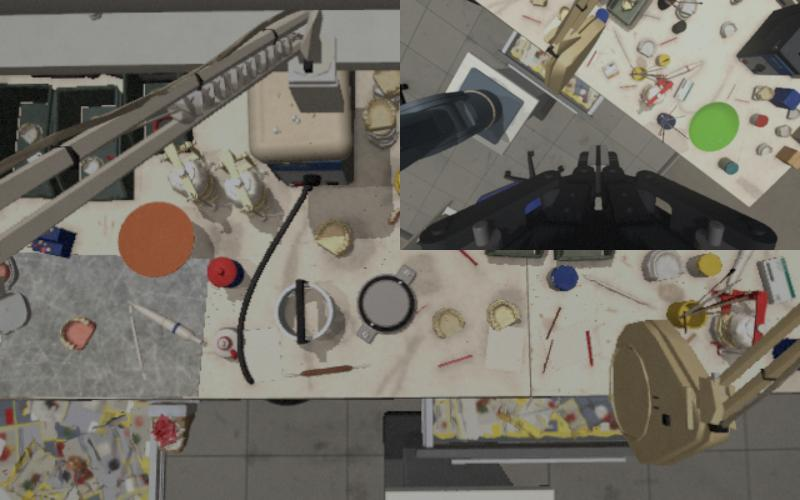

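The top view is unobstructed, and the wrist inset shows the lamp ahead at inset (575,60). I'll check its height with a second baseline.

Run:
```python
from h import *
a=robot.camera_params('top');w=robot.camera_params('wrist');b=robot.camera_params('scene')
X=[(.356,-.2,.487),(.41,-.195,.51),(.477,-.216,.592),(.38,-.24,.22),(.3,-.19,.3)]
print(((proj(w,X)/1.6)+[400,0]).round(0).tolist())
im,w=shot('wrist');cv2.imwrite('pics/w1.png',im[0:240,130:420].repeat(2,0).repeat(2,1))
```

```text
[[551.0, 52.0], [568.0, 13.0], [622.0, -66.0], [587.0, 63.0], [550.0, 76.0]]
```

View pics/w1.png

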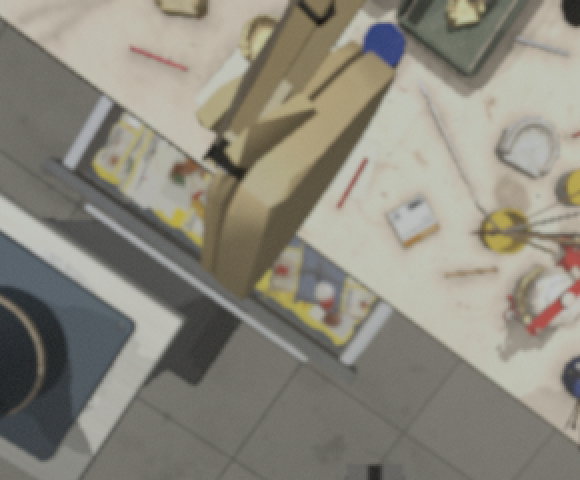

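Knob predicted at inset (551,52), seen at about (550,48), so the lamp position holds. At 0.43–0.45 m radius the bars are about 8 cm below the tool. Continuing over it.

```bash
python3 -m crank '[0,3,5.3,0,1, 0,2.6,5,0,1, 0,2.2,5,0,1, 0,1.5,5.5,0,1, 0,1,5.5,0,1, 0,0.5,6,0,1, 0,0,6,0,1, 1,0,5.5,0,0, 1,3,3,-5,0, 1,3,3,-5,0, 1,1,2,-5,0, 1,0,0,-3,0]';python3 -m crank '[1,0,0,0,0,1,0,0,0,0]'
python3 - <<'E'
from h import *
s=robot.sense();print(s['joint_pos'].round(3))
im,p=shot('wrist');cv2.imwrite('pics/w2.png',im)
E
```

```text
time: 3.8
ee_pos: [0.4943, 0.2097, 0.4696]
ee_rot: [3.104, 0.002, 1.246]
ft_force: [-0.6, -0.3, 0.7]
grip_width: 0.0851
grasp_force: 0.0
time: 4.05
ee_pos: [0.4944, 0.2094, 0.4747]
ee_rot: [3.099, -0.002, 1.246]
ft_force: [-0.0, 0.7, -0.1]
grip_width: 0.0856
grasp_force: 0.0
[-0.209  0.243 -0.415  1.343  0.13   1.549 -0.938]
```

View pics/w2.png

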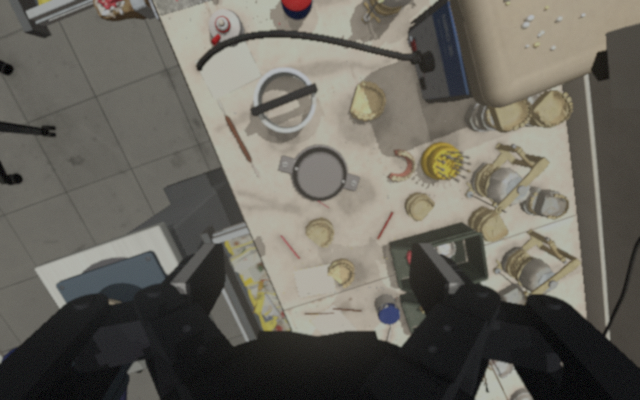

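The wrist view shows the base at (320,173), the sleeve at (285,100) with its handle, and the large cast at (366,101). The tool has picked up a 2.4° tilt from the wrist limit at the top. I'll undo it by hitting the same limit with the tool turned by half a turn.

```bash
python3 -m crank '[1,-0.8,-2.3,2,2, 1,-0.8,-2.3,2,2, 1,-0.8,-2.3,2,2, 1,-0.8,-2.3,2,2, 1,-0.8,-2.3,2,2, 1,-0.8,-2.2,2,2, 1,-0.8,-2.2,2,2, 1,-0.8,-2.2,1,2, 1,0,0,0,2, 1,0,0,0,2, 1,0,0,0,2, 1,0,0,0,2]';python3 -m crank '[1,0,0,0,2, 1,0,0,0,2, 1,0,0,0,2, 1,0,0,0,2, 1,0,0,0,2, 1,0,0,0,2, 1,0,0,0,0]'; python3 -c "
from h import *;s=robot.sense();print(s['joint_pos'].round(3),s['ee_pos'],s['ee_rot'])"
```

```text
time: 5.6
ee_pos: [0.4293, 0.0291, 0.6248]
ee_rot: [3.101, 0.003, -2.936]
ft_force: [0.0, -0.5, 0.4]
grip_width: 0.0853
grasp_force: 0.0
time: 6.48
ee_pos: [0.4295, 0.0292, 0.6243]
ee_rot: [3.103, 0.001, -1.895]
ft_force: [0.1, 0.1, -0.8]
grip_width: 0.0852
grasp_force: 0.0
[ 0.321  0.155 -0.634  1.074  0.074  1.972  2.537] [0.42946186 0.02920363 0.62432349] [ 3.10280146e+00  6.64309958e-04 -1.89532778e+00]
```

```bash
for i in 1; do python3 -m crank '[1,0,0,0.7,0, 1,0,0,0.7,0,1,0,0,0,0]'; python3 -m crank '[1,0,0,0.7,0, 1,0,0,0.7,0,1,0,0,0,0]';  python3 -m crank '[1,-1,0,0,0,1,0,0,0,0]'; done | egrep 'ee_'; python3 -c "
from h import *;s=robot.sense();print(s['joint_pos'].round(3),s['ee_pos'],s['ee_rot'])"
```

```text
ee_pos: [0.4296, 0.0299, 0.6325]
ee_rot: [3.103, -0.001, -1.898]
ee_pos: [0.429, 0.0307, 0.6368]
ee_rot: [3.108, 0.002, -1.894]
ee_pos: [0.4183, 0.0294, 0.6368]
ee_rot: [3.108, 0.003, -1.894]
[-0.305  0.11   0.172  1.077 -0.039  1.984  2.669] [0.41833374 0.02939363 0.63681667] [ 3.10785540e+00  2.52179032e-03 -1.89432508e+00]
```

```bash
for i in 1; do python3 -m crank '[1,0,0,1.5,0, 1,0,0,1.5,0,1,0,0,0,0]'; python3 -m crank '[1,0,0,3,0, 1,0,0,3,0,1,0,0,0,0]';  python3 -m crank '[1,-2,0,2,0,1,0,0,0,0]'; done | egrep 'ee_'
```

```text
ee_pos: [0.4173, 0.0297, 0.6464]
ee_rot: [3.127, 0.011, -1.894]
ee_pos: [0.4144, 0.0301, 0.6637]
ee_rot: [-3.115, 0.03, -1.894]
ee_pos: [0.3938, 0.0303, 0.6701]
ee_rot: [-3.103, 0.036, -1.893]
```

```bash
python3 -m crank '[1,2,0,-3,0,1,2,0,-3,0, 1,0,0,0,-2,1,0,0,0,-2,1,0,0,0,-2,1,0,0,0,-2,1,0,0,0,-2,1,0,0,0,-2,1,0,0,0,-2,1,0,0,0,-2,1,0,0,0,-2,1,0,0,0,-2]' >/dev/null; python3 -m crank '[1,0,0,0,-2,1,0,0,0,-2,1,0,0,0,-2,1,0,0,0,-2,1,0,0,0,-2,1,0,0,0,-2,1,0,0,0,-2,1,0,0,0,-2,1,0,0,0,0]' ; python3 -m crank '[1,0,0,1.5,0,1,0,0,0,0]';python3 -m crank '[1,0,0,1,0,1,0,0,0,0]'
```

```text
time: 11.1
ee_pos: [0.435, 0.0304, 0.6088]
ee_rot: [-3.102, 0.037, 1.248]
ft_force: [-0.7, 0.0, -0.4]
grip_width: 0.0855
grasp_force: 0.0
time: 11.35
ee_pos: [0.4351, 0.0301, 0.6248]
ee_rot: [-3.104, 0.035, 1.251]
ft_force: [0.2, -0.4, -0.8]
grip_width: 0.0851
grasp_force: 0.0
time: 11.6
ee_pos: [0.4356, 0.0302, 0.6259]
ee_rot: [-3.097, 0.034, 1.253]
ft_force: [0.2, -2.1, -0.9]
grip_width: 0.0851
grasp_force: 0.0
```

```bash
python3 -m crank '[1,0,0,1,0,1,0,0,1,0]'|egrep ee_;python3 -m crank '[1,0,0,1,0,1,0,0,0,0]'|egrep ee_;python3 -m crank '[1,0,0,1,0,1,0,0,0,0]'|egrep ee_
```

```text
ee_pos: [0.4338, 0.0285, 0.6328]
ee_rot: [-3.111, 0.03, 1.248]
ee_pos: [0.433, 0.0284, 0.636]
ee_rot: [-3.119, 0.028, 1.246]
ee_pos: [0.4322, 0.0289, 0.639]
ee_rot: [-3.126, 0.025, 1.248]
```

```bash
python3 -m crank '[1,0,0,1,0,1,0,0,0.5,0,1,0,0,0,0]'|egrep ee_;python3 -m crank '[1,0,0,0.7,0,1,0,0,0,0]'|egrep ee_; python3 -c "
from h import *;s=robot.sense();print(s['time'],s['joint_pos'].round(3))"
```

```text
ee_pos: [0.431, 0.0285, 0.6435]
ee_rot: [-3.137, 0.02, 1.247]
ee_pos: [0.4306, 0.0284, 0.6455]
ee_rot: [-3.141, 0.018, 1.247]
12.975 [-0.691  0.142  0.665  1.047 -0.077  1.988 -0.385]
```

```bash
python3 -m crank '[1,1.2,1.7,-5.2,-1, 1,1.2,1.7,-5.2,-1, 1,1.2,1.7,-5.2,-1, 1,1.2,1.7,-5.2,-1, 1,1.2,1.7,-5.2,0, 1,1,1.5,-5.2,0,1,0,0,0,0]'
cat > look.py <<'E'
from h import *
import sys
im,p=shot('wrist');cv2.imwrite('pics/'+sys.argv[1]+'.png',im);np.save('pics/'+sys.argv[1]+'.npy',p,allow_pickle=True)
E
python3 look.py v1; python3 -m crank '[1,2,3,-1,0,1,2,3,-1,0,1,2,3,-1,0,1,0,0,0,0,1,0,0,0,0]'; python3 look.py v2
python3 - <<'E'
from h import *
for n in('v1','v2'):
    im=cv2.imread(f'pics/{n}.png');p=np.load(f'pics/{n}.npy',allow_pickle=True).item()
    h=cv2.cvtColor(im,cv2.COLOR_BGR2HSV)
    m=cv2.inRange(h,(15,70,60),(35,255,255));m=cv2.morphologyEx(m,cv2.MORPH_OPEN,np.ones((3,3)));m=cv2.morphologyEx(m,cv2.MORPH_CLOSE,np.ones((7,7)))
    c,_=cv2.findContours(m,cv2.RETR_EXTERNAL,2)
    print(n,proj(p,[(.629,.257,.015),(.5,.154,.03),(.486,.301,.09)]).round(0).tolist())
    for k in c:
        if cv2.contourArea(k)>600:
            r=cv2.minAreaRect(k);print(cv2.contourArea(k),[np.round(x,1) for x in r[:2]],round(r[2],1),onz(p,[r[0]],.012).round(3))
    print('hsv A',h[tuple(proj(p,[(.629,.257,.02)])[0].astype(int)[::-1])])
E
```

```text
time: 13.85
ee_pos: [0.4989, 0.1293, 0.3304]
ee_rot: [-3.138, 0.025, 0.9]
ft_force: [-0.9, -0.5, 0.5]
grip_width: 0.0855
grasp_force: 0.0
time: 14.52
ee_pos: [0.5613, 0.2171, 0.3056]
ee_rot: [3.14, 0.017, 0.897]
ft_force: [-0.4, 0.5, 0.2]
grip_width: 0.0854
grasp_force: 0.0
v1 [[335.0, 18.0], [308.0, 142.0], [216.0, 54.0]]
714.5 [array([298.9, 313.2]), array([71.1, 24.8])] 49.3 [[ 0.3   -0.067  0.012]]
966.0 [array([625., 168.]), array([44., 28.])] 90.0 [[ 0.856 -0.179  0.012]]
922.0 [array([555.2, 120.7]), array([30.5, 49.1])] 33.7 [[ 0.801 -0.046  0.012]]
738.5 [array([541.8,  59. ]), array([27.8, 51.1])] 5.9 [[0.824 0.041 0.012]]
2927.0 [array([470.5,  61.5]), array([59., 63.])] 90.0 [[0.743 0.1   0.012]]
849.5 [array([585.,  12.]), array([24., 80.])] 90.0 [[0.899 0.058 0.012]]
1038.0 [array([341. ,  23.5]), array([47., 42.])] 90.0 [[0.632 0.248 0.012]]
hsv A [ 30  50 169]
v2 [[338.0, 104.0], [311.0, 221.0], [221.0, 153.0]]
835.0 [array([385.6, 320.2]), array([35.4, 31.6])] 18.4 [[ 0.482 -0.064  0.012]]
951.0 [array([624. , 246.5]), array([47., 30.])] 90.0 [[ 0.852 -0.191  0.012]]
1353.0 [array([567.2, 205.7]), array([47.7, 64.9])] 86.5 [[ 0.81  -0.071  0.012]]
694.5 [array([540.5, 144.6]), array([26.9, 45.5])] 14.7 [[0.82  0.036 0.012]]
2657.0 [array([470.5, 143. ]), array([54., 63.])] 90.0 [[0.743 0.1   0.012]]
875.0 [array([587.4, 102. ]), array([85.9, 23. ])] 4.7 [[0.9   0.048 0.012]]
1050.5 [array([346.2,  95.7]), array([52.2, 32. ])] 55.2 [[0.644 0.259 0.012]]
1654.5 [array([586.1,  37.9]), array([ 38. , 128.1])] 64.8 [[0.934 0.123 0.012]]
hsv A [ 27  59 168]
```

```bash
python3 -m crank '[1,2,0,-5,0,1,2,0,-5.5,0,1,0,0,0,0,1,0,0,0,0]'|egrep ee_; python3 look.py v3; python3 -m crank '[1,-2,-3,0,0,1,-1.5,-1.5,0,0,1,0,0,0,0,1,0,0,0,0]'|egrep ee_; python3 look.py v4
cat > seg.py <<'E'
from h import *
def load(n): return cv2.imread(f'pics/{n}.png'),np.load(f'pics/{n}.npy',allow_pickle=True).item()
def cast(n,c):
    im,p=load(n);u=proj(p,[[c[0],c[1],.015]])[0];R=np.linalg.norm(proj(p,[[c[0]+.045,c[1],.015]])[0]-u)
    m=np.full(im.shape[:2],cv2.GC_BGD,np.uint8);q=tuple(int(round(x)) for x in u)
    cv2.circle(m,q,int(R*1.25),cv2.GC_PR_BGD,-1);cv2.circle(m,q,int(R*.8),cv2.GC_PR_FGD,-1);cv2.circle(m,q,int(R*.45),cv2.GC_FGD,-1)
    cv2.grabCut(im,m,None,np.zeros((1,65)),np.zeros((1,65)),6,cv2.GC_INIT_WITH_MASK)
    m=((m==1)|(m==3)).astype(np.uint8);m=cv2.morphologyEx(m,cv2.MORPH_OPEN,np.ones((5,5)))
    k=max(cv2.findContours(m,0,2)[0],key=cv2.contourArea)
    return im,p,k,q,R
E
python3 - <<'E'
from seg import *
t=[]
for n in('v3','v4'):
    im,p,k,q,R=cast(n,(.63,.255))
    for z in (.0,.012):
        X=onz(p,k.reshape(-1,2),z)[:,:2]*1000;r=cv2.minAreaRect(X.astype(np.float32));print(n,z,q,[np.round(x,1) for x in r[:2]],round(r[2],1))
    M=cv2.moments(k);t.append(ray(p,[(M['m10']/M['m00'],M['m01']/M['m00'])]))
    cv2.drawContours(im,[k],-1,(0,0,255),1);x,y=q
    o=im[max(0,y-110):y+110,max(0,x-110):x+110];cv2.imwrite(f'pics/{n}c.png',cv2.resize(o,(400,400*o.shape[0]//o.shape[1])))
print(tri(*t).round(4))
a,b=cv2.imread('pics/v3c.png'),cv2.imread('pics/v4c.png');H=max(len(a),len(b));o=np.zeros((H,800,3),np.uint8);o[:len(a),:400]=a;o[:len(b),400:]=b;cv2.imwrite('pics/vv.png',o)
E
```

```text
ee_pos: [0.6012, 0.2177, 0.2008]
ee_rot: [3.141, 0.017, 0.897]
ee_pos: [0.5665, 0.1746, 0.2]
ee_rot: [3.141, 0.016, 0.899]
v3 0.0 (317, 130) [array([629.3, 252.1]), array([62.5, 57.6])] 54.3
v3 0.012 (317, 130) [array([629.8, 252.8]), array([60.3, 55.6])] 54.3
v4 0.0 (317, 73) [array([631. , 255.1]), array([62.3, 58.1])] 52.9
v4 0.012 (317, 73) [array([630.3, 254.1]), array([60.1, 56. ])] 52.9
[0.6302 0.2563 0.0196]
```

View pics/vv.png

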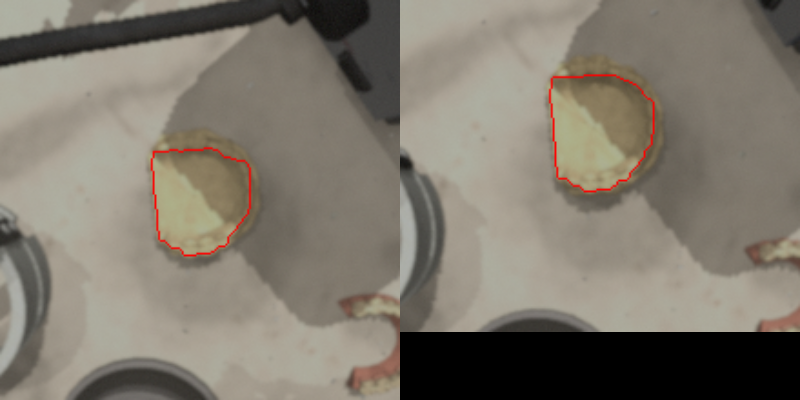

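The view shows the large cast with its flat back at the left (crop x about 152–160), nose at x=259, and y running 130–257. That ratio of 0.85 matches 62×72, so this is the partial cast. The mask missed the far rim, so I'll segment on Lab yellowness instead.

Run:
```python
from seg import *
t=[]
print('hand',*[onz(load(n)[1],[u],.012).round(4)[0] for n,u in(('v3',(320.3,126.2)),('v4',(320.3,69)))])
for n in('v3','v4'):
    im,p=load(n);b=cv2.GaussianBlur(cv2.cvtColor(im,cv2.COLOR_BGR2LAB)[...,2],(3,3),0)
    q=proj(p,[(.63,.255,.015)])[0].astype(int);m=np.zeros_like(b);cv2.circle(m,tuple(map(int,q)),48,255,-1)
    th,_=cv2.threshold(b[m>0].reshape(-1,1),0,255,cv2.THRESH_OTSU)
    g=((b>th)&(m>0)).astype(np.uint8);k=max(cv2.findContours(cv2.morphologyEx(g,cv2.MORPH_CLOSE,np.ones((5,5))),0,2)[0],key=cv2.contourArea)
    k=cv2.convexHull(k).reshape(-1,2)
    X=onz(p,k,.01)[:,:2]*1000;r=cv2.minAreaRect(X.astype(np.float32));print(n,th,[np.round(x,1) for x in r[:2]],round(r[2],1))
    # longest hull edge = back
    Y=cv2.approxPolyDP(X.astype(np.float32).reshape(-1,1,2),2.5,True).reshape(-1,2);e=np.roll(Y,-1,0)-Y;i=np.argmax(np.hypot(*e.T));print('back',Y[i],Y[(i+1)%len(Y)],np.degrees(np.arctan2(*e[i][::-1])))
    for a in(-34,-36,-38):
        R=np.array([[np.cos(np.radians(a)),np.sin(np.radians(a))],[-np.sin(np.radians(a)),np.cos(np.radians(a))]]);Z=X@R.T;c=(Z.max(0)+Z.min(0))/2;print(a,Z.max(0)-Z.min(0),c@R)
# base
for n in('v2','v4','v3','v1'):
    im,p=load(n);g=cv2.cvtColor(im,cv2.COLOR_BGR2HSV);q=proj(p,[(.5,.154,.03)])[0].astype(int);print(n,'base px',q,'hsv',g[q[1],q[0]] if 0<=q[1]<400 else None)
```

```text
hand [0.6349 0.2552 0.012 ] [0.6348 0.256  0.012 ]
v3 140.0 [array([633.9, 255.4]), array([71.4, 61.5])] 56.2
back [596.60516 253.78535] [622.20905 292.5723 ] 56.570557
-34 [61.577696   71.43396791] [633.88952432 255.3889658 ]
-36 [62.49489926 71.67170388] [633.55734015 255.38600484]
-38 [63.37022942 71.82211893] [633.23926011 255.39567456]
v4 140.0 [array([634.6, 256.5]), array([71.6, 61.4])] 56.3
back [596.3642  253.87921] [622.5393  293.12555] 56.298927
-34 [61.59169517 71.571681  ] [634.5585904  256.53992018]
-36 [62.56873416 71.44288575] [634.37126773 256.60609104]
-38 [63.46954278 71.22704834] [634.18901721 256.68516768]
v2 base px [311 221] hsv [ 19  17 119]
v4 base px [281 229] hsv [ 13  19 118]
v3 base px [282 274] hsv [ 9 21 85]
v1 base px [307 142] hsv [ 12  20 126]
```

```bash
cat > m.py <<'E'
from seg import *
def comp(g,q):
    c,_=cv2.findContours(g,0,2);return max([k for k in c if cv2.contourArea(k)>40],key=lambda k:cv2.pointPolygonTest(k,tuple(map(float,q)),True))
def handle(n,c):
    im,p=load(n);V=im.max(2);q=proj(p,[c])[0]
    k=comp((V<60).astype(np.uint8),q);r=cv2.minAreaRect(k);bx=cv2.boxPoints(r)
    e=[bx[i]-bx[(i+1)%4] for i in(0,1)]
    a=(0,1,2,3) if np.hypot(*e[0])<np.hypot(*e[1]) else (1,2,3,0)
    E=np.array([(bx[a[0]]+bx[a[1]])/2,(bx[a[2]]+bx[a[3]])/2])
    return p,r,E
if __name__=='__main__':
    for n in('v1','v2'):
        im,p=load(n);q=proj(p,[(.5,.154,.03)])[0];V=im.max(2)
        k=comp((V<62).astype(np.uint8),q);e=cv2.fitEllipse(cv2.convexHull(k));X=onz(p,cv2.convexHull(k).reshape(-1,2),.017)[:,:2]
        c,rr=cv2.minEnclosingCircle((X*1000).astype(np.float32));print(n,'ring',np.round(c,1),rr)
        m=((V>=62)).astype(np.uint8);d=comp(cv2.bitwise_and(m,cv2.fillPoly(np.zeros_like(m),[cv2.convexHull(k)],1)),q)
        for z in(.027,.03):
            X=onz(p,cv2.convexHull(d).reshape(-1,2),z)[:,:2]*1000;c,rr=cv2.minEnclosingCircle(X.astype(np.float32));print(' disc',z,np.round(c,1),round(rr,1))
    r={n:handle(n,(.486,.301,.092)) for n in('v1','v2')}
    for n in r: print(n,[np.round(x,1) for x in r[n][1][:2]],onz(r[n][0],r[n][2],.098).round(4).tolist())
    E1=r['v1'][2];E2=r['v2'][2]
    if np.hypot(*(E1[0]-E2[0]-E1.mean(0)+E2.mean(0)))>40:E2=E2[::-1]
    for i in(0,1):print(tri(ray(r['v1'][0],[E1[i]]),ray(r['v2'][0],[E2[i]])).round(4))
    for n in('v1','v2'):
        im,p=load(n);b=cv2.GaussianBlur(cv2.cvtColor(im,cv2.COLOR_BGR2LAB)[...,2],(3,3),0)
        P=lambda s:proj(p,[(.5+s*.072*.826,.154-s*.072*.563,.008)])[0].astype(int)
        for s in(1,-1):
            u=P(s);print(n,'ear',u,im[u[1],u[0]],'table',im[u[1]-20,u[0]],end=' ')
            w=im[u[1]-9:u[1]+10,u[0]-9:u[0]+10].min(2).astype(int);y,x=np.where(w>w.max()-25);print('bright',w.max(),x.mean()+u[0]-9,y.mean()+u[1]-9,len(x))
E
python3 m.py
```

```text
v1 ring [505.6 160.6] 50.084686279296875
 disc 0.027 [508.3 161.3] 47.7
 disc 0.03 [508.6 161.4] 47.4
v2 ring [505.  161.4] 50.12373352050781
 disc 0.027 [507.7 164.6] 46.2
 disc 0.03 [508.4 165.3] 45.9
v1 [array([215.7,  50.5]), array([25.7, 98.3])] [[0.5433, 0.3009, 0.098], [0.4331, 0.3016, 0.098]]
v2 [array([221.2, 147. ]), array([14.6, 99.8])] [[0.5502, 0.3056, 0.098], [0.4334, 0.3049, 0.098]]
[0.5445 0.3094 0.0679]
[0.4296 0.3053 0.0885]
v1 ear [357 136] [123 127 129] table [156 170 172] bright 152 358.88 134.6 50
v1 ear [260 143] [131 136 136] table [131 144 152] bright 157 254.53763440860217 143.46236559139786 93
v2 ear [359 212] [121 126 127] table [153 168 170] bright 143 362.8314606741573 212.2134831460674 89
v2 ear [263 219] [119 123 124] table [129 141 148] bright 154 258.1858407079646 220.61061946902655 113
```

```bash
python3 -m crank '[1,-5,-3.4,1,0,1,-5,-3.4,1,0,1,0,0,0,0,1,0,0,0,0]'|egrep 'ee_|time'; python3 look.py b1; python3 -m crank '[1,-0.6,4.9,1,0,1,-0.6,4.9,1,0,1,-0.6,4.9,1,0,1,0,0,0,0,1,0,0,0,0]'|egrep ee_; python3 look.py s1;python3 -m crank '[1,3,-4,0,0,1,3,0,0,0,1,0,0,0,0,1,0,0,0,0]'|egrep ee_; python3 look.py s2
cat > m2.py <<'E'
from m import *
im,p=load('b1');q=proj(p,[(.5,.154,.017)])[0];V=im.max(2);print(q,p['world_to_cam'] is not None)
for th in(55,70,85):
    k=comp((V<th).astype(np.uint8),q);H=cv2.convexHull(k).reshape(-1,2)
    X=(onz(p,H,.017)[:,:2]*1000).astype(np.float32);e=cv2.fitEllipse(X);print(th,'ring',[np.round(x,1) for x in e])
    m=cv2.bitwise_and((V>=th).astype(np.uint8),cv2.fillPoly(np.zeros(V.shape,np.uint8),[H],1));d=comp(cv2.erode(m,np.ones((2,2))),q)
    X=(onz(p,cv2.convexHull(d).reshape(-1,2),.028)[:,:2]*1000).astype(np.float32);print('   disc',[np.round(x,1) for x in cv2.fitEllipse(X)])
# ears: grey vs table by saturation
S=cv2.cvtColor(im,cv2.COLOR_BGR2HSV)[...,1];B=cv2.GaussianBlur(S,(3,3),0)
m=np.zeros_like(V);cv2.circle(m,tuple(map(int,q)),int(np.linalg.norm(proj(p,[(.59,.154,.008)])[0]-q)*1.05),255,-1)
th,_=cv2.threshold(B[m>0].reshape(-1,1),0,255,cv2.THRESH_OTSU);print('S th',th)
g=((B<th)&(m>0)).astype(np.uint8);g=cv2.morphologyEx(g,cv2.MORPH_OPEN,np.ones((3,3)));k=comp(g,q);X=(onz(p,k.reshape(-1,2),.008)[:,:2]*1000).astype(np.float32)
print('ears',[np.round(x,1) for x in cv2.minAreaRect(X)])
r=[handle(n,(.486,.302,.095)) for n in('s1','s2')]
for x in r: print([np.round(y,1) for y in x[1][:2]],onz(x[0],x[2],.098).round(4).tolist())
A,Bq=r[0][2],r[1][2]
if np.dot(A[0]-A[1],Bq[0]-Bq[1])<0:Bq=Bq[::-1]
for i in(0,1):print(tri(ray(r[0][0],[A[i]]),ray(r[1][0],[Bq[i]])).round(4))
for n in('s1','s2'):
    cv2.imwrite(f'pics/{n}m.png',(load(n)[0].max(2)<60)*255)
E
python3 m2.py
```

```text
time: 16.18
ee_pos: [0.4667, 0.1065, 0.2189]
ee_rot: [3.142, 0.017, 0.899]
ee_pos: [0.4481, 0.2528, 0.2479]
ee_rot: [3.141, 0.019, 0.899]
ee_pos: [0.5072, 0.2117, 0.248]
ee_rot: [-3.14, 0.02, 0.897]
[314.2388671  118.35223101] True
55 ring [array([499.4, 153.6]), array([ 95.9, 101.2]), np.float64(40.6)]
   disc [array([491.5, 140.1]), array([51.8, 89.7]), np.float64(56.0)]
70 ring [array([499.7, 153.5]), array([100.6, 103.4]), np.float64(55.3)]
   disc [array([492. , 141.4]), array([51.3, 86.6]), np.float64(54.9)]
85 ring [array([500.2, 154.2]), array([104.9, 105.5]), np.float64(100.4)]
   disc [array([500.9, 153.4]), array([80.9, 85.3]), np.float64(60.2)]
S th 26.0
ears [array([500.6, 161.1]), array([104.4, 158.3]), np.float64(81.4)]
[array([316.5, 110. ]), array([ 14.9, 122.2])] [[0.5415, 0.3079, 0.098], [0.4323, 0.3028, 0.098]]
[array([239.1, 115.4]), array([ 19.9, 118.8])] [[0.5432, 0.3054, 0.098], [0.4324, 0.3042, 0.098]]
[0.5432 0.3075 0.0862]
[0.4332 0.3033 0.1009][ WARN:0@0.577] global loadsave.cpp:1063 imwrite_ Unsupported depth image for selected encoder is fallbacked to CV_8U.
```

```bash
python3 - <<'E'
from m import *
im,p=load('b1');V=im.min(2)
best=[]
for s in(0,180):
    out=[]
    for a in np.arange(-60,-9,1.):
        A=np.radians(a+s);u=proj(p,[(.5003+r*np.cos(A),.154+r*np.sin(A),.023) for r in(.0465,.048,.0495)])
        out.append(np.mean([cv2.getRectSubPix(V,(1,1),tuple(map(float,x)))[0,0] for x in u]))
    out=np.array(out);w=np.clip(out-np.median(out)-15,0,None);print(s,np.median(out),out.max(),(w*np.arange(-60,-9,1.)).sum()/w.sum())
E
python3 -m crank '[1,4.2,1.5,-3,0.5,1,4.2,1.5,-3,0.4,1,4.3,1.4,-3,0,1,0,0,-5,0,1,0,0,-5,0,1,0,0,-1.5,0,1,0,0,0,0,1,0,0,0,0]'
```

```text
0 51.333333333333336 135.33333333333334 -31.37434094903339
180 47.333333333333336 134.0 -37.69086251067464
time: 18.45
ee_pos: [0.6358, 0.2569, 0.0458]
ee_rot: [3.14, 0.016, 0.977]
ft_force: [0.1, -0.7, -0.1]
grip_width: 0.0852
grasp_force: 0.0
```

```bash
python3 -m crank '[1,-0.2,-0.1,-2.5,0,1,0,0,-1.5,0,1,0,0,-0.6,0,1,0,0,0,0]'|egrep 'ee_pos|ft'
cat > base.py <<'E'
from m import *
from scipy.optimize import least_squares
def base(n,c0=(.501,.155)):
    im,p=load(n);V=cv2.GaussianBlur(im.max(2),(3,3),0).astype(np.float32)
    def prof(rs,a,z):
        u=proj(p,np.c_[c0[0]+rs*np.cos(a),c0[1]+rs*np.sin(a),np.full(len(rs),z)]).astype(np.float32)
        return cv2.remap(V,u[:,0].reshape(1,-1),u[:,1].reshape(1,-1),1)[0],u
    for nm,z,r0,r1,sg in(('disc',.028,.036,.049,-1),('outer',.017,.048,.058,1)):
        P=[]
        for a in np.radians(np.arange(0,360,4)):
            rs=np.arange(r0,r1,.0003);v,u=prof(rs,a,z);g=np.gradient(v)*sg
            i=np.argmax(g);P.append(onz(p,[u[i]],z)[0,:2])
        P=np.array(P);f=lambda x:np.hypot(P[:,0]-x[0],P[:,1]-x[1])-x[2]
        s=least_squares(f,[*c0,.045],loss='soft_l1',f_scale=.0007);print(n,nm,(s.x*1000).round(2),'mad',np.median(abs(f(s.x)))*1000)
    m=np.zeros(V.shape,np.uint8);T=(lambda r:cv2.fillPoly(np.zeros(V.shape,np.uint8),[proj(p,[(c0[0]+r*np.cos(a),c0[1]+r*np.sin(a),.022) for a in np.linspace(0,6.28,90)]).astype(np.int32)],1))
    m=((T(.0535)-T(.0465))>0)&(im.min(2)>95)
    k,l,st,ce=cv2.connectedComponentsWithStats(m.astype(np.uint8));
    for i in range(1,k):
        if 2<st[i,4]: print('  blob',st[i,4],ce[i].round(1),onz(p,[ce[i]],.024)[0,:2].round(4))
if __name__=='__main__':
    import sys
    for n in sys.argv[1:]:base(n)
E
python3 base.py b1 s2
```

```text
ee_pos: [0.6329, 0.2555, -0.0024]
ft_force: [-0.3, 0.1, 0.1]
b1 disc [502.34 156.69  44.18] mad 0.360831197663284
b1 outer [500.36 154.62  54.19] mad 0.5603860397182179
  blob 5 [306.  63.] [0.5276 0.2018]
  blob 3 [313.  62.] [0.5337 0.1981]
  blob 9 [324.   63.3] [0.5416 0.1902]
  blob 5 [297.   65.4] [0.5191 0.2057]
  blob 78 [268.  102.2] [0.4728 0.1969]
  blob 6 [348.5  76.5] [0.5534 0.1649]
  blob 3 [364. 108.] [0.5475 0.13  ]
  blob 21 [360.3 112.6] [0.5417 0.1286]
  blob 13 [268.2 119. ] [0.4617 0.1839]
  blob 8 [272.4 144.5] [0.4478 0.1608]
s2 disc [502.21 157.18  44.56] mad 0.21433385756583836
s2 outer [501.18 156.69  53.64] mad 0.3579561154716665
  blob 3 [299. 196.] [0.467  0.1979]
  blob 9 [385. 203.] [0.5442 0.1248]
  blob 15 [381.4 201.6] [0.5418 0.129 ]
  blob 4 [299.  203.5] [0.4609 0.1905]
  blob 10 [302.7 207. ] [0.4616 0.1842]
  blob 4 [299.  209.5] [0.4559 0.1845]
  blob 76 [373.  227.8] [0.5134 0.1074]
  blob 124 [329.6 238.3] [0.4618 0.1302]
```

```bash
python3 -m crank '[0.5,0,0,0,0,0.5,0,0,0,0,0.5,0,0,0,0,0.5,0,0,0,0]' 50;  python3 -m crank '[0.5,0,0,1.5,0,0.5,0,0,3,0,0.5,0,0,3.5,0,0.5,0,0,0,0]'
```

```text
time: 19.45
ee_pos: [0.6331, 0.2556, -0.0014]
ee_rot: [-3.142, 0.017, 0.977]
ft_force: [-2.0, -0.4, 6.1]
grip_width: 0.0597
grasp_force: 53.5
time: 19.95
ee_pos: [0.6347, 0.2558, 0.0813]
ee_rot: [3.139, 0.014, 0.976]
ft_force: [0.1, 0.2, -2.3]
grip_width: 0.06
grasp_force: 54.7
```

```bash
python3 -m crank '[0.5,-3.3,-2.5,0,0,0.5,-3.3,-2.5,0,0,0.5,-3.3,-2.5,0,0,0.5,-3.4,-2.5,0,0,0.5,0,0,-2.5,0,0.5,0,0,-1,0,0.5,0,0,0,0,0.5,0,0,0,0]'
```

```text
time: 20.95
ee_pos: [0.5001, 0.1556, 0.0426]
ee_rot: [-3.141, 0.018, 0.977]
ft_force: [0.6, 0.2, -2.0]
grip_width: 0.06
grasp_force: 54.6
```

Fix the offset and set the cast down slowly.

```bash
python3 -m crank '[0.5,0.15,0.05,-0.8,0,0.5,0,0,-0.4,0,0.5,0,0,0,0]'|egrep 'ee_pos|ft'; python3 -m crank '[0.5,0,0,-0.1,0,0.5,0,0,0,0]'|egrep 'ee_pos|ft'
```

```text
ee_pos: [0.5009, 0.1559, 0.03]
ft_force: [0.6, 0.8, -1.2]
ee_pos: [0.5011, 0.1559, 0.0294]
ft_force: [-0.5, 0.7, -0.3]
```

```bash
python3 -m crank '[0.5,0.05,0,-0.15,0,0.5,0,0,0,0]'|egrep 'ee_pos|ft'; python3 -m crank '[0.5,0,0,-0.1,0,0.5,0,0,0,0]'|egrep 'ee_pos|ft'
```

```text
ee_pos: [0.5015, 0.156, 0.0285]
ft_force: [-4.1, -0.7, 8.9]
ee_pos: [0.5015, 0.156, 0.0284]
ft_force: [-6.5, -0.3, 23.0]
```

```bash
python3 -m crank '[1,0,0,0.1,0,1,0,0,0,0,1,0,0,0,0,1,0,0,1,0,1,0,0,3,0,1,0,0,4,0,1,-2,-2.5,5,0,1,-2,-2.5,5,0,1,0,0,0,0,1,0,0,0,0]'; python3 look.py d1
cat > chk.py <<'E'
from m import *
import sys
n=sys.argv[1];c0=tuple(map(float,sys.argv[2:4]))
im,p=load(n);b=cv2.GaussianBlur(cv2.cvtColor(im,cv2.COLOR_BGR2LAB)[...,2],(3,3),0)
q=proj(p,[(*c0,.045)])[0];m=np.zeros_like(b);cv2.circle(m,tuple(map(int,q)),50,255,-1)
th,_=cv2.threshold(b[m>0].reshape(-1,1),0,255,cv2.THRESH_OTSU)
k=max(cv2.findContours(((b>th)&(m>0)).astype(np.uint8),0,2)[0],key=cv2.contourArea);k=cv2.convexHull(k).reshape(-1,2)
r=cv2.minAreaRect((onz(p,k,.04)[:,:2]*1000).astype(np.float32));print(th,q,[np.round(x,1) for x in r[:2]],r[2])
E
python3 chk.py d1 .502 .1566; python3 base.py d1
```

```text
time: 23.32
ee_pos: [0.4616, 0.1065, 0.208]
ee_rot: [-3.141, 0.018, 0.977]
ft_force: [-0.1, 0.5, 0.3]
grip_width: 0.0855
grasp_force: 0.0
138.0 [323.36518744 112.80079803] [array([501.2, 156.6]), array([71. , 62.3])] 55.9785270690918
d1 disc [503.12 156.8   43.39] mad 0.7615177197652229
d1 outer [499.96 154.49  54.25] mad 0.6112101332911568
  blob 12 [315.5  58.2] [0.5244 0.2032]
  blob 13 [329.   58.2] [0.5353 0.1958]
  blob 9 [304.   61.1] [0.5136 0.2073]
  blob 14 [346.3  63.3] [0.5467 0.1826]
  blob 18 [288.3  71.3] [0.4956 0.2083]
  blob 12 [361.2  75.5] [0.5529 0.1649]
  blob 60 [271.7 104.9] [0.4633 0.1917]
  blob 5 [370.2  89. ] [0.5536 0.1492]
  blob 3 [373.  97.] [0.5519 0.1411]
  blob 6 [374.  102.5] [0.55  0.136]
  blob 10 [375.  112.5] [0.5458 0.1271]
  blob 13 [275.1 112.7] [0.4616 0.1837]
  blob 22 [370.4 113.5] [0.5414 0.1289]
```

```bash
python3 -m crank '[1,0.7,1.7,0.1,2.1,1,0.7,1.7,0.1,2.1,1,0.7,1.7,0.1,2.1,1,0.7,1.7,0.1,2.1,1,0.7,1.7,0.1,2.1,1,0.7,1.7,0.1,2.1,1,0.7,1.7,0.1,2.1,1,0.7,1.6,0.1,2.1,1,0.7,1.6,0.1,2.1,1,0.7,1.6,0.1,2.1,1,0.7,1.6,0.1,2.1,1,0.8,1.6,0.1,2.1]' >/dev/null; python3 -m crank '[1,0,0,0,0,1,0,0,0,0]'; python3 look.py s3
cat > hd.py <<'E'
from m import *
import sys
n=sys.argv[1]
for th in(45,60,75):
    im,p=load(n);V=im.max(2);q=proj(p,[(.487,.305,.098)])[0]
    k=comp((V<th).astype(np.uint8),q);X=(onz(p,k.reshape(-1,2),.098)[:,:2]*1000).astype(np.float32);r=cv2.minAreaRect(X);print(th,q.round(),[np.round(x,1) for x in r])
# rim: bright aluminium, circles at z=.062
V=cv2.GaussianBlur(im.min(2),(3,3),0).astype(np.float32)
from scipy.optimize import least_squares
for sg,nm,r0,r1 in((1,'inner',.042,.049),(-1,'outer',.049,.056)):
    P=[]
    for a in np.radians(np.arange(0,360,4)):
        if abs(np.sin(a))<.3: continue
        rs=np.arange(r0,r1,.0003);u=proj(p,np.c_[.487+rs*np.cos(a),.305+rs*np.sin(a),np.full(len(rs),.062)]).astype(np.float32)
        g=np.gradient(cv2.remap(V,u[:,0].reshape(1,-1),u[:,1].reshape(1,-1),1)[0])*sg;i=np.argmax(g);P.append(onz(p,[u[i]],.062)[0,:2])
    P=np.array(P);f=lambda x:np.hypot(P[:,0]-x[0],P[:,1]-x[1])-x[2]
    s=least_squares(f,[.487,.305,.05],loss='soft_l1',f_scale=.0007);print(nm,(s.x*1000).round(2),'mad',np.median(abs(f(s.x)))*1000)
E
python3 hd.py s3
```

```text
time: 25.12
ee_pos: [0.5461, 0.3042, 0.2186]
ee_rot: [-3.14, 0.016, -3.112]
ft_force: [1.1, -0.4, -0.5]
grip_width: 0.0853
grasp_force: 0.0
45 [319. 119.] [array([452.9, 304.5]), array([42.6, 11.1]), np.float64(2.2)]
60 [319. 119.] [array([479.6, 305.1]), array([96. , 13.4]), np.float64(2.2)]
75 [319. 119.] [array([486.8, 301.1]), array([110.2,  23.7]), np.float64(2.3)]
inner [486.67 305.87  46.25] mad 0.13416442899453693
outer [486.94 306.02  53.54] mad 0.1952088513852493
```

```bash
python3 -m crank '[1,-5.9,0.2,0,0.1,1,0,0,-5,0,1,0,0,-5,0,1,0,0,-2,0,1,0,0,0,0,1,0,0,0,0]'
```

```text
time: 25.92
ee_pos: [0.4881, 0.307, 0.1009]
ee_rot: [-3.141, 0.02, -3.1]
ft_force: [0.5, -0.1, 0.6]
grip_width: 0.0854
grasp_force: 0.0
```

```bash
python3 -m crank '[1,-0.1,-0.1,-2,0,1,0,0,-0.8,0,1,0,0,0,0]'|egrep 'ee_pos|ft'; python3 -m crank '[0,0,0,0,0,0,0,0,0,0,0,0,0,0,0,0,0,0,0,0,0,0,0,0,0]' 80
```

```text
ee_pos: [0.4867, 0.306, 0.0722]
ft_force: [-0.4, -0.4, -0.6]
time: 26.92
ee_pos: [0.4868, 0.3058, 0.072]
ee_rot: [-3.141, 0.019, -3.099]
ft_force: [0.0, -0.7, 2.3]
grip_width: 0.0123
grasp_force: 78.1
```

```bash
python3 -m crank '[0,0,0,2,0,0,0,0,3,0,0,0,0,3.2,0,0,0.4,-3,0,-1.5,0,0.4,-3,0,-1.5,0,0.4,-3,0,-1.5,0,0.3,-3,0,-1.5,0,0,-2.9,0,-1.4,0,0,0,0,0,0,0,0,0,0]'
```

```text
time: 28.18
ee_pos: [0.5014, 0.1576, 0.1537]
ee_rot: [-3.141, 0.018, 2.54]
ft_force: [-0.4, 0.9, -2.5]
grip_width: 0.0125
grasp_force: 78.2
```

```bash
python3 -m crank '[0,0,-0.1,-1,0,0,0,0,-0.8,0,0,0,0,0,0,0,0,0,0,0]'|egrep 'ee_|ft'; python3 look.py e1
```

```text
ee_pos: [0.5016, 0.156, 0.1357]
ee_rot: [-3.141, 0.018, 2.539]
ft_force: [0.5, 0.4, -2.9]
```

```bash
python3 -m crank '[0,0,0.05,-1,0,0,0,0,-1,0,0,0,0,0,0]'|egrep 'ee_|ft'; python3 -m crank '[0,0,0,-1,0,0,0,0,0,0]'|egrep 'ee_|ft';  python3 -m crank '[0,0,0,-0.4,0,0,0,0,0,0]'|egrep 'ee_|ft'
```

```text
ee_pos: [0.5009, 0.1562, 0.1148]
ee_rot: [-3.139, 0.017, 2.539]
ft_force: [0.3, 0.4, -2.9]
ee_pos: [0.5012, 0.1563, 0.1051]
ee_rot: [-3.14, 0.018, 2.539]
ft_force: [0.1, 0.2, -2.3]
ee_pos: [0.5015, 0.1564, 0.1017]
ee_rot: [-3.141, 0.018, 2.539]
ft_force: [-0.0, 0.1, -2.6]
```

```bash
for i in 1; do python3 -m crank '[0,0,0,-0.4,0,0,0,0,0,0]'|egrep 'ee_pos|ft'; python3 -m crank '[0,0,0,-0.3,0,0,0,0,0,0]'|egrep 'ee_pos|ft'; python3 -m crank '[0,0,0,-0.3,0,0,0,0,0,0]'|egrep 'ee_pos|ft'; done
```

```text
ee_pos: [0.5014, 0.1564, 0.0976]
ft_force: [0.1, -1.1, -3.0]
ee_pos: [0.5015, 0.1564, 0.0946]
ft_force: [0.2, 0.8, -2.6]
ee_pos: [0.5015, 0.1564, 0.0916]
ft_force: [0.2, -0.3, -2.1]
```

```bash
python3 -m crank '[0,0,0,-0.4,0,0,0,0,0,0]'|egrep 'ee_pos|ft'; python3 -m crank '[0,0,0,-0.3,0,0,0,0,0,0]'|egrep 'ee_pos|ft'; python3 -m crank '[0,0,0,-0.2,0,0,0,0,0,0]'|egrep 'ee_|ft|wid'
```

```text
ee_pos: [0.5017, 0.1562, 0.0878]
ft_force: [-0.5, -1.0, 1.4]
ee_pos: [0.5017, 0.1563, 0.085]
ft_force: [-0.9, -1.9, 4.5]
ee_pos: [0.5017, 0.1563, 0.0831]
ee_rot: [-3.141, 0.019, 2.538]
ft_force: [-1.5, -2.3, 7.4]
grip_width: 0.0123
```

```bash
python3 -m crank '[0,0,0,-0.15,0,0,0,0,0,0]'|egrep 'ee_pos|ft';python3 -m crank '[0,0,0,0,-0.8,0,0,0,0,0]'|egrep 'ee_|ft'; python3 -c "
from h import *;print(robot.sense()['moment'])"
```

```text
ee_pos: [0.5018, 0.1563, 0.0819]
ft_force: [-2.3, -2.4, 9.7]
ee_pos: [0.5023, 0.1567, 0.082]
ee_rot: [3.141, 0.02, 2.468]
ft_force: [-0.7, -0.8, 8.6]
[-0.17916372  0.19643305  0.06687049]
```

```bash
python3 -m crank '[0,0,0,-0.05,-1,0,0,0,0,-1,0,0,0,0,0]'|egrep 'ee_|ft';python3 -c "
from h import *;print(robot.sense()['moment'])"; python3 -m crank '[0,0,0,0,-1,0,0,0,0,-1,0,0,0,0,0]'|egrep 'ee_|ft|wid'; python3 -c "
from h import *;print(robot.sense()['moment'])"
```

```text
ee_pos: [0.5027, 0.1566, 0.0818]
ee_rot: [3.14, 0.02, 2.293]
ft_force: [-1.2, -2.1, 11.1]
[-0.42406855  0.07745571  0.17369627]
ee_pos: [0.5028, 0.1565, 0.0818]
ee_rot: [3.14, 0.02, 2.119]
ft_force: [-0.3, -2.9, 10.9]
grip_width: 0.0122
[-0.38794474  0.02695958  0.12265951]
```

```bash
M='from h import *;print(robot.sense()["moment"].round(2))'; python3 -m crank '[0,0,0,0,-1,0,0,0,0,-1,0,0,0,0,-1,0,0,0,0,-1,0,0,0,0,0]'|egrep 'ee_|ft';python3 -c "$M"; python3 -m crank '[0,0,0,0,-0.4,0,0,0,0,0]'|egrep 'ee_|ft|wid'; python3 -c "$M"
```

```text
ee_pos: [0.5028, 0.1565, 0.0818]
ee_rot: [3.14, 0.019, 1.77]
ft_force: [0.3, -2.5, 11.4]
[-0.39  0.05  0.19]
ee_pos: [0.5028, 0.1565, 0.0818]
ee_rot: [3.14, 0.019, 1.736]
ft_force: [-1.2, -1.5, 11.9]
grip_width: 0.0121
[-0.42  0.05  0.3 ]
```

```bash
M='from h import *;print(robot.sense()["moment"].round(2))'; python3 -m crank '[0,0,0,0,-0.4,0,0,0,0,0]'|egrep 'ee_rot|ft';python3 -c "$M"; python3 -m crank '[0,0,0,0,-0.4,0,0,0,0,0]'|egrep 'ee_|ft|wid'; python3 -c "$M"
```

```text
ee_rot: [3.14, 0.019, 1.701]
ft_force: [-0.9, -1.1, 11.4]
[-0.48 -0.02  0.5 ]
ee_pos: [0.5024, 0.1557, 0.0818]
ee_rot: [3.141, 0.019, 1.667]
ft_force: [-1.5, -3.8, 13.4]
grip_width: 0.0127
[-1.03  0.32  0.75]
```

```bash
python3 -m crank '[0,0,0,0.2,0.3,0,0,0,0.1,0,0,0,0,0,0]'|egrep 'ee_|ft'; python3 -m crank '[0,0,0,0.1,0,0,0,0,0,0]'|egrep 'ee_|ft'
```

```text
ee_pos: [0.5022, 0.1558, 0.0842]
ee_rot: [3.141, 0.019, 1.691]
ft_force: [0.5, -5.5, 6.5]
ee_pos: [0.502, 0.156, 0.085]
ee_rot: [3.142, 0.019, 1.692]
ft_force: [0.6, -4.8, 5.0]
```

```bash
python3 -m crank '[0,0,0,0.1,0,0,0,0,0,0]'|egrep 'ee_|ft'; python3 -m crank '[0.5,0,0,0,0,1,0,0,0,0,1,0,0,0,0,1,0,0,0,0]'|egrep 'ee_|ft|wid'; python3 -m crank '[1,0,0,2,0,1,0,0,3,0,1,0,0,5,0,1,0,0,0,0,1,0,0,0,0]'; python3 look.py f1
```

```text
ee_pos: [0.502, 0.1561, 0.0859]
ee_rot: [-3.141, 0.019, 1.692]
ft_force: [2.5, -5.6, 2.4]
ee_pos: [0.5015, 0.1567, 0.0858]
ee_rot: [-3.141, 0.018, 1.693]
ft_force: [0.0, -0.7, -0.5]
grip_width: 0.0834
time: 35.72
ee_pos: [0.5013, 0.1566, 0.1856]
ee_rot: [-3.141, 0.018, 1.693]
ft_force: [-0.4, -0.6, 0.2]
grip_width: 0.0855
grasp_force: 0.0
```

```bash
python3 -m crank '[1,0.5,-3,1.5,0,1,0.2,-3,1.5,0,1,0,0,0,0,1,0,0,0,0]'|egrep 'ee_|time'; python3 look.py f2; python3 -m crank '[1,4,-2,0,0,1,3,0,0,0,1,0,0,0,0,1,0,0,0,0]'|egrep 'ee_pos'; python3 look.py f3
sed -e 's/\.487/.502/g;s/\.305/.1565/g;s/\.098/.112/g;s/\.062/.076/g' hd.py > hd2.py; sed -i '/^V=cv2/i print(V[int(q[1]),int(q[0])])' hd2.py
python3 hd2.py f2; python3 hd2.py f3
python3 - <<'E'
from m import *
r=[handle(n,(.502,.1565,.112)) for n in('f2','f3')]
A,B=r[0][2],r[1][2]
if np.dot(A[0]-A[1],B[0]-B[1])<0:B=B[::-1]
for i in(0,1):print(tri(ray(r[0][0],[A[i]]),ray(r[1][0],[B[i]])).round(4))
E
```

```text
time: 36.28
ee_pos: [0.508, 0.097, 0.2148]
ee_rot: [-3.139, 0.018, 1.693]
ee_pos: [0.5776, 0.0772, 0.2149]
45 [319. 120.] [array([496.3, 195.5]), array([10.8, 29.9]), np.float64(4.0)]
60 [319. 120.] [array([502.8, 156.6]), array([ 17.7, 109.4]), np.float64(6.9)]
75 [319. 120.] [array([505.9, 158.6]), array([ 61.2, 105.5]), np.float64(29.8)]
48
inner [501.81 156.1   46.34] mad 0.16590233796627551
outer [501.98 156.22  53.64] mad 0.19208958130664117
45 [229.  81.] [array([503.5, 161.6]), array([19. , 98.4]), np.float64(4.2)]
60 [229.  81.] [array([502. , 155.5]), array([ 27.8, 109.9]), np.float64(6.4)]
75 [229.  81.] [array([515.5, 160.4]), array([ 65.8, 109.7]), np.float64(19.8)]
34
inner [501.77 155.9   46.27] mad 0.18169512524134762
outer [501.89 156.02  53.46] mad 0.24781290187299992
[0.4961 0.211  0.1106]
[0.5092 0.1029 0.1187]
```

```bash
python3 -c "
from workcell import robot
print(robot.close_job(), robot.sense()['time'])"
```

```text
the job is handed in; nothing more can be done
the job is handed in; nothing more can be done
```

The partial cast stands within about 1 mm of the platform's centre, and the sleeve is over it, turned about 48° clockwise to the stop and let go. The job is handed in at about 37 s; no verdict came back, and the 14 mm locked rim height was checked only indirectly, from the apparent rim size and the force readings.

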